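# Seat the cap strips in the tube capping station

### The job

Take the hand tamper out of its steel tray and press it squarely down on the clear sprung plate of the capping station until the plate bottoms out level with all three cap strips fully home, and keep it firmly down on its stops with about 20 N for a second; much over 25 N cracks the tubes. Then let the plate spring back up and set the tamper down flat in its tray, without dropping it and without disturbing the other things on the bench.

Things in the scene. Friction and masses are not known exactly. Their poses are not given: they have to be found in the camera images.
- tamper: hand tamper, about 0.3 kg: a flat aluminium foot 110 x 66 x 10 mm with two steel posts 38 mm high that carry a black plastic bar handle. The handle runs along the tamper's x, 96 mm long, 26 mm wide (y), from 47 to 73 mm above the underside; between foot and handle there is 37 mm of free height. Origin: centre of the underside; z up.
- tray: stainless parking tray for the tamper, fixed to the bench, open on top, 152 (x) x 108 (y) x 16 mm high, walls and floor 4 mm thick (inner floor 4 mm above the origin, 144 x 100 mm inside). Origin: centre of its underside on the bench; the tamper starts in it, roughly lined up with it.
- station: capping station fixed to the bench: aluminium base 200 (x) x 112 (y) x 14 mm, four corner guide angles 84 mm high, 2 mm clear round the plate. In it, on a rubber-mounted nest set to the tubes' height, a black tube rack and two black end blocks (x = +-74 mm), the plate's hard stops, tops 60 mm above the bench give or take 4.5 mm. Origin: centre of its underside on the bench; z up.
- plate: sprung plate, loose between the guides: clear plastic with aluminium border, 166 (x) x 86 (y) x 8 mm, 0.15 kg. Origin: centre of its underside, 73 mm above the bench when up. It rests on four spring plungers near its corners (x +-74.5, y +-32 mm) and tips if pressed off-centre.
- plate_top (a point): centre of the plate's top face, 81 mm above the bench when up: press here. The plate gives at about 2 N, plus 0.4 N per mm; it meets the caps after 3 to 14 mm and lands on the stops after 8 to 18 mm, at a push of about 8 to 12 N. Beyond that it is all but rigid: the force climbs some 50 N per mm. Let go, it springs back up and the caps stay down.
- stop (a point): point on the station's middle axis at the height of the end stops' tops, where the plate's underside bottoms out and the cap tops lie when home. The reading is a millimetre or two off, so the bottom has to be felt.
- cap1 (a point): centre of the top of the cap strip at the station's x = -40 mm: white plastic strip of 8 push caps in 8 tubes, 74 mm long along y, under the plate. It starts 3.5 to 5 mm above the stops' level and is fully home level with it; takes about 1.2 N to push in and stays where it is.
- cap2 (a point): the same for the cap strip near the middle, at the station's x = -4 mm
- cap3 (a point): the same for the cap strip at the station's x = +32 mm
- tipbox: bystander: grey pipette tip box with clear lid, 122 x 82 x 65 mm; origin under its centre
- cryorack: bystander: black rack of small tubes with orange caps, 128 x 86 x 40 mm; origin under its centre
- reagent: bystander: small reagent bottle, 48 mm diameter, 95 mm high; origin under its centre
- marker: bystander: marker pen lying down, 145 mm long; origin under its middle
Things that resemble listed ones, but are neither listed nor needed, are in the scene too. What is shaped like the tamper but purple is not meant.

How it is judged:
On the way, in this order (a step that is already met when the one before it is completed fails the run):
1. the tamper is lifted out of its tray (z of tamper in the frame of tray above 0.03 m and contact force between the fingers and tamper above 1 N), for 0.1 s.
2. the tamper, held in the gripper, keeps the plate down on its stops, level, with at least 15 N and all three cap strips home, for half a second (z of each of cap1, cap2, cap3 in the frame of stop below 0.0015 m and angle between the z axis of plate and the z axis of station, either way round below 0.025 rad and contact force between tamper and plate above 15 N and contact force between the fingers and tamper above 1 N), for 0.5 s.
At the end, for the whole second after the job is handed in: All three cap strips are pushed in to within 1.5 mm of home, the plate has sprung back up to its rest height (underside at least 70 mm above the station's underside) and lies level between its guides, and the tamper stands flat and still on the floor of its tray (z of each of cap1, cap2, cap3 in the frame of stop below 0.0015 m and z of plate in the frame of station above 0.07 m and horizontal distance between plate and station below 0.008 m and angle between plate's own z axis and vertical below 0.04 rad and linear speed of each of plate, tamper below 0.02 m/s and z of tamper in the frame of tray below 0.007 m and horizontal distance between tamper and tray below 0.03 m and angle between tamper's own z axis and vertical below 0.05 rad); the robot touches nothing.
It fails at once if the plate is pressed with more than 27 N (contact force between tamper and plate above 27 N).
It fails at once if the gripper presses the plate directly (contact force between any of the fingers, the arm and plate above 2 N).
It fails at once if the tamper is dropped: it falls out of the gripper faster than 0.4 m/s (contact force between the fingers and tamper below 0.05 N and linear speed of tamper above 0.4 m/s).
It fails at once if a bystander is shifted by more than 20 mm (distance of any of tipbox, cryorack, reagent, marker from where it was at the start of the episode above 0.02 m).
It also fails if it takes over 64 s, if anything falls off the work surface, if the arm or the gripper's body presses on something with over 40 N, if the wrist force passes 120 N, or if a joint passes its speed limit or range.

### The arm

A 6-joint arm with a two-finger parallel gripper is mounted at the origin on the work surface. World frame = base frame: x ahead of the robot, y to its left, z up, the work surface at z = 0. Lengths are in m, angles in rad, forces in N, time in s.
With the tool pointing down it reaches from about 0.375 to 0.9 m from the base axis. Payload 3.1 kg.
Tool frame: the origin (TCP) lies between the finger pads; the fingertips stand robot.tip_extent ahead of it and the grasp point (between the pads) lies 3 mm ahead of it (robot.tip_extent is the distance from the TCP to the fingertips, in m); z points along the fingers, x is the direction in which the jaws open and shut, and the axes are right-handed (so a half turn about z gives the same grasp; the last joint's range is limited). The gripper opens to 87 mm and grips with 3 to 60 N. Pads are 19 mm wide; open, the fingers measure 117 mm over their backs; the gripper's body (75 mm by 190 mm) begins 51 mm behind the grasp point.
Start: joints at [1.121, 0.527, 1.433, -0, 1.181, -0.178], TCP at [0.168, 0.602, 0.245] pointing down, gripper open.
Joint ranges: [-3.08, 3.08], [-0.75, 2.2], [0.22, 2.44], [-1.43, 4.57], [0, 2.65], [-2.85, 2.85]. Speed limits (rad/s): [2.79, 2.79, 3.14, 3.14, 3.14, 3.14].

### API

Orientations are given as a unit quaternion [x, y, z, w].
In Python, from rig import robot, cams gives the robot as it stands.
- The arm moves only by the tool carry_out, never from a script. Its argument "steps" is a list of rows, each a list of 3 entries, a list of its own where there are three numbers: the shift along the world's x, y, z in cm, then the turn about the world's z in degrees, then the closure, from 0 (fully open) to 1 (shut). In form: [[[dx, dy, dz], spin, fingers], ...]. A call has 1 to 10 rows; each row shifts and turns the pose as measured when the row begins; what a row does not reach is not made up. A row lasts 1/10 s, in which the tool goes at most 50 mm and 8.59 degrees, less where a joint would pass 70% of its speed; a pose out of reach is approached as far as the arm can. A call with a gripper value outside its range is refused whole. The fingers move at their own pace and stop on an object; "squeeze" is the grip in N (left out, the last holds). Time passes only in rows, so rows that do not move let the fingers close. It gives the time, the measured TCP pose, the force and the opening at its end, in the units of the state.
- robot.get_obs(): the state, without advancing time (a new reading comes with each control period).
- cams.camera(name): name is "scene" or "top"; returns a dict with "pixels" (384x512x3 uint8, red, green, blue), "fx", "fy", "cx", "cy" (pixels), "eye" and "rotation" of the camera in the world. Camera axes: x right, y up, looking along -z (the intrinsics and any distortion apply to the point x, -y, -z); pixel columns grow to the right and rows downward; lengths in m; the calibration is good to about 2 mm. A picture is of the moment at which its call begins. There is no depth.
- robot.hand_in(): hands the job in, once; it reports no verdict.
The state is a dict: "time": time; "q": joint angles; "joint_velocities": joint speeds; "joint_torque": joint torques, N m; "position": TCP position; "tool_rot": TCP orientation; "ft_force": force on the tool from outside, world axes, zero at the start; "moment": the same for the moment, N m; "grip_width": finger opening in m.
Only numpy, scipy, OpenCV 4.12 (cv2) and the standard library are available. Lean on these libraries where they do the work, as an engineer would, in place of code of your own. Each camera call takes 0.05 s, during which the arm holds its last target. There are 200 camera calls.

## Working session

There is one attempt and no reset: what is moved stays moved. The work goes in short steps, Python scripts to look and compute and a tool call to move; the robot and the scene stay as the last step left them, time stands still between calls to the robot, and variables do not carry over. Pictures are saved under pics/ and viewed, about 8 in all and at most 12, crops included, and the job is handed in when it is done.

Besides the shell and the picture viewer there is one more tool, called after "Call:" as a command line: name --argument value ..., lists and objects as JSON in quotes. carry_out: Moves the arm, as the interface text tells. Its arguments: {"type":"object","properties":{"steps":{"type":"array"},"squeeze":{"type":"number"}},"required":["steps"]}

```bash
mkdir -p pics
cat > h.py <<'E'
import numpy as np,cv2
from rig import robot,cams
def ray(c,u,v):
    d=np.array([(u-c["cx"])/c["fx"],-(v-c["cy"])/c["fy"],-1.0]); R=np.array(c["rotation"])
    return np.array(c["eye"]),R@d
def onz(c,u,v,z):
    e,d=ray(c,u,v); return e+d*(z-e[2])/d[2]
def save(c,n,crop=None,s=1):
    p=c["pixels"][:,:,::-1]
    if crop: x0,y0,x1,y1=crop; p=p[y0:y1,x0:x1]
    cv2.imwrite("pics/"+n,cv2.resize(p,None,fx=s,fy=s,interpolation=cv2.INTER_CUBIC))
E
python3 - <<'E'
from h import *
o=robot.get_obs(); print(o, robot.tip_extent)
for n in("top","scene"):
    c=cams.camera(n); save(c,n+"1.png",s=1.5)
    print({k:v for k,v in c.items() if k!="pixels"})
    np.save("pics/%s1.npy"%n,c["pixels"])
E
```

```text
{'time': 0.0, 'q': array([ 1.12050373e+00,  5.28467245e-01,  1.43389030e+00, -1.56558065e-05,
        1.18135441e+00, -1.78505370e-01]), 'joint_velocities': array([-0.00145445,  0.00014662, -0.00053662,  0.00031802, -0.0012202 ,
       -0.00017501]), 'joint_torque': array([ 9.95518967e-04, -4.40037167e+01, -1.76589149e+01,  6.33549783e-02,
        5.83472766e-02, -1.29342466e-04]), 'position': array([0.1674662 , 0.60145128, 0.24357472]), 'tool_rot': array([ 7.96381290e-01,  6.04793946e-01, -9.40984379e-04,  4.87294477e-04]), 'ft_force': array([-0.52868826,  0.39306783,  0.16702114]), 'moment': array([ 0.01497591, -0.01497598,  0.00773381]), 'grip_width': 0.08713192725483856} 0.022
{'fx': 364.36164467880786, 'fy': 364.36164467880786, 'cx': 258.4928800563437, 'cy': 194.80352131790963, 'eye': array([ 0.41635576, -0.07755632,  1.1423203 ]), 'rotation': array([-0.06090837,  0.05755678,  0.70548814, -0.70374986])}
{'fx': 473.2198089362027, 'fy': 473.2198089362027, 'cx': 254.96162505795164, 'cy': 188.32510708405886, 'eye': array([1.03429577, 0.65307763, 0.83691094]), 'rotation': array([0.11074772, 0.38933837, 0.88366021, 0.23514933])}
```

View pics/top1.png

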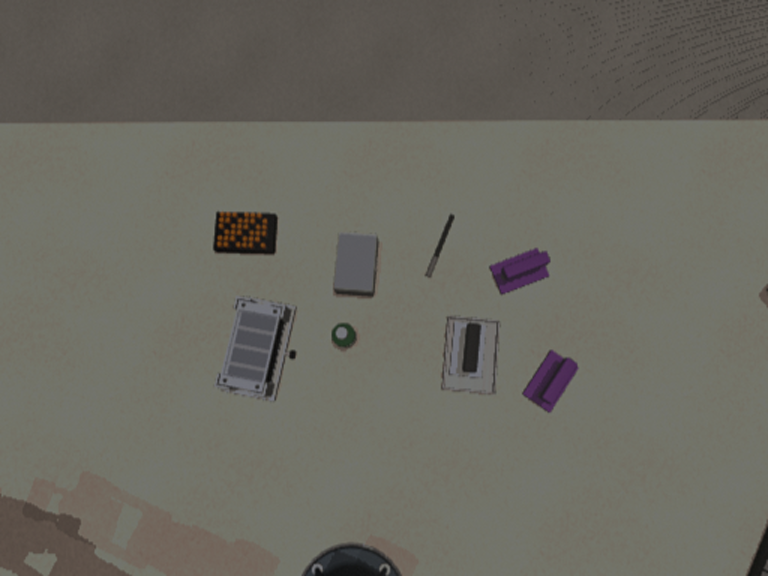

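View pics/scene1.png

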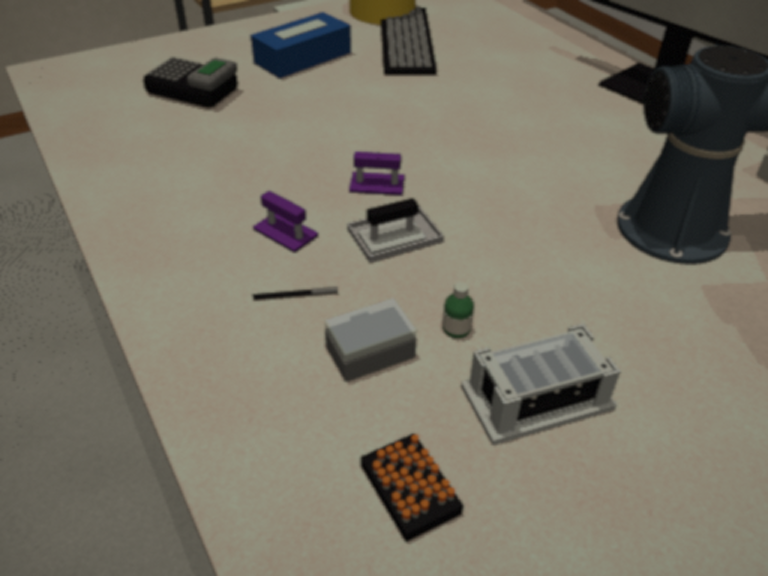

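Top view (in 1.5x pixels): the tamper candidates are the black handle in the steel tray at (472,348), purple at (520,270) and purple at (552,380). I choose the black one in the tray. The station is at (255,348). Next I'll measure and check the crop.

```bash
cat > h.py <<'E'
import numpy as np,cv2
from scipy.spatial.transform import Rotation as Ro
from rig import robot,cams
def ray(c,u,v):
    d=np.array([(u-c["cx"])/c["fx"],-(v-c["cy"])/c["fy"],-1.0])
    return np.array(c["eye"]),Ro.from_quat(c["rotation"]).apply(d)
def onz(c,u,v,z):
    e,d=ray(c,u,v); return e+d*(z-e[2])/d[2]
def proj(c,p):
    q=Ro.from_quat(c["rotation"]).inv().apply(np.array(p)-c["eye"])
    return c["cx"]-c["fx"]*q[0]/q[2], c["cy"]+c["fy"]*q[1]/q[2]
def save(c,n,crop=None,s=1):
    p=c["pixels"][:,:,::-1]
    if crop: x0,y0,x1,y1=crop; p=p[y0:y1,x0:x1]
    cv2.imwrite("pics/"+n,cv2.resize(p,None,fx=s,fy=s,interpolation=cv2.INTER_CUBIC))
def blob(m,box):
    k=np.zeros_like(m,np.uint8); x0,y0,x1,y1=box; k[y0:y1,x0:x1]=m[y0:y1,x0:x1]
    cs,_=cv2.findContours(k,cv2.RETR_EXTERNAL,cv2.CHAIN_APPROX_NONE)
    return max(cs,key=cv2.contourArea)
def rectw(c,cnt,z):
    w=np.array([onz(c,u,v,z)[:2] for u,v in cnt[:,0]]).astype(np.float32)*1000
    r=cv2.minAreaRect(w); b=cv2.boxPoints(r); e=b[1]-b[0]; f=b[2]-b[1]
    l=e if np.hypot(*e)>np.hypot(*f) else f
    return np.round(r[0],1),np.round(sorted(r[1]),1),round(float(np.degrees(np.arctan2(l[1],l[0]))%180),1)
E
python3 - <<'E'
from h import *
t=cams.camera("top"); s=cams.camera("scene")
for c,b,z in((t,(300,210,328,254),.077),(s,(240,130,285,150),.077)):
    g=c["pixels"].max(2); m=(g<60).astype(np.uint8); 
    print("handle",rectw(c,blob(m,b),z),cv2.boundingRect(blob(m,b)))
g=t["pixels"].max(2)
print(t["pixels"][232,300],t["pixels"][232,314],t["pixels"][232,350])
A=cv2.resize(t["pixels"][185:280,280:345],None,fx=6,fy=6,interpolation=cv2.INTER_CUBIC)
B=cv2.resize(t["pixels"][190:275,138:205],None,fx=6,fy=6,interpolation=cv2.INTER_CUBIC)
h=570; A=A[:h];B=cv2.copyMakeBorder(B,0,h-B.shape[0],0,0,cv2.BORDER_CONSTANT)
im=np.hstack([A,B])[:,:,::-1]; im=np.clip(im.astype(float)*1.6,0,255).astype(np.uint8); print(im.shape)
cv2.imwrite("pics/crop1.png",im)
C=cv2.resize(s["pixels"][215:295,305:415],None,fx=7,fy=7,interpolation=cv2.INTER_CUBIC)[:,:,::-1]
cv2.imwrite("pics/crop2.png",C)
E
```

```text
handle (array([ 488. , -233.8]), array([27.9, 92.8]), 173.1) (308, 216, 12, 32)
handle (array([ 497.3, -219.7]), array([ 50.2, 102.2]), 171.3) (245, 133, 35, 17)
[112 107 104] [37 36 35] [114 114 103]
(570, 792, 3)
```

View pics/crop1.png

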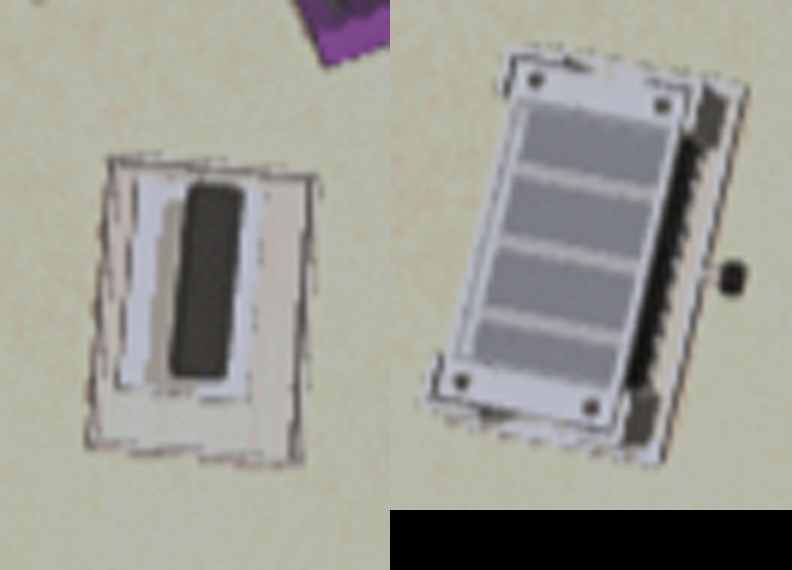

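View pics/crop2.png

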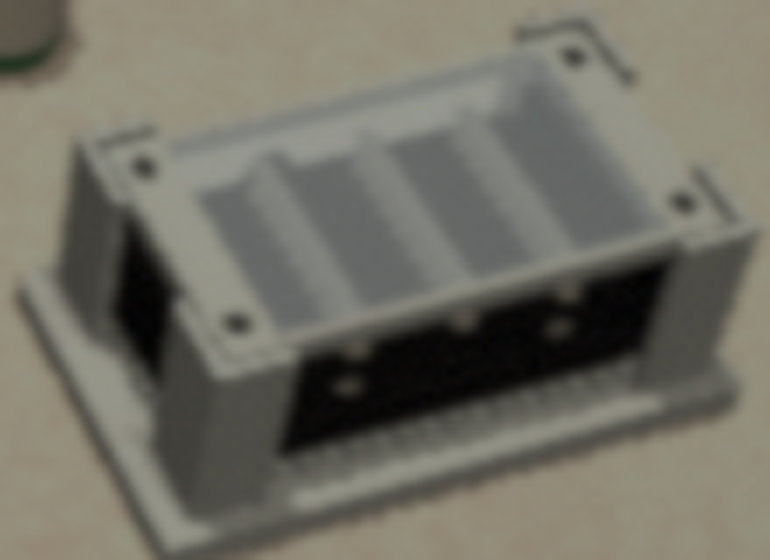

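Crop 1: the black-handled tamper is in the tray. The handle runs from about (212,185) to (200,378) in the crop, and the foot sits slightly towards the far-left of the tray. The plate's four plunger dots are at (536,80), (662,106), (461,381) and (592,407). Crop 2: the same dots in the scene view are at (574,55), (145,167), (683,203) and (237,323).

Run:
```python
from h import *
t=cams.camera("top"); s=cams.camera("scene")
def pts(c,L,k,ox,oy,z): return np.array([onz(c,u/k+ox-.5+.5/k,v/k+oy-.5+.5/k,z)[:2] for u,v in L])*1000
def rep(n,w): print(n,w.mean(0).round(1)); print((w).round(0).tolist(), [ (round(float(np.hypot(*(w[i]-w[j]))),1), round(float(np.degrees(np.arctan2(*(w[i]-w[j])[::-1]))),1)) for i,j in ((0,1),(1,2),(2,3),(3,0))])
rep("plate top",pts(t,[(146,80),(272,106),(202,407),(71,381)],6,138,190,.081))
rep("plate scn",pts(s,[(574,55),(145,167),(237,323),(683,203)],7,305,215,.081))
rep("tray",pts(t,[(113,160),(315,177),(300,463),(88,447)],6,280,185,.016))
rep("foot",pts(t,[(138,178),(262,186),(247,400),(120,386)],6,280,185,.014))
rep("handle",pts(t,[(188,183),(243,187),(224,380),(170,375)],6,280,185,.077))
# scene handle top face check by projection
for p in ((.488,-.234,.077),): print(proj(s,p),proj(t,p))
```

```text
plate top [493.3 195.5]
[[573.0, 212.0], [560.0, 150.0], [414.0, 178.0], [427.0, 242.0]] [(63.7, 78.2), (148.2, -11.2), (64.6, -101.1), (149.0, 168.4)]
plate scn [490.6 194.7]
[[411.0, 178.0], [557.0, 149.0], [570.0, 211.0], [424.0, 241.0]] [(149.3, 168.9), (63.6, -101.6), (149.1, -11.5), (64.7, 78.2)]
tray [ 477.3 -241.5]
[[555.0, -196.0], [546.0, -301.0], [400.0, -288.0], [408.0, -181.0]] [(104.7, 85.0), (146.1, -5.0), (107.5, -94.4), (147.3, 173.9)]
foot [ 489.4 -235.8]
[[546.0, -209.0], [541.0, -274.0], [432.0, -262.0], [439.0, -198.0]] [(64.2, 86.1), (110.1, -5.8), (64.9, -96.4), (107.3, 173.8)]
handle [ 488.3 -234.1]
[[536.0, -226.0], [534.0, -253.0], [440.0, -241.0], [443.0, -215.0]] [(26.9, 85.7), (94.2, -7.3), (26.1, -95.4), (93.7, 173.2)]
(np.float64(261.5078647445364), np.float64(137.57167501846823)) (np.float64(313.9377825487631), np.float64(231.44534033406444))
```

Call:
carry_out --steps '[[[2.8,-3.0,0],0.9,0],[[2.8,-3.0,0],0.9,0],[[2.8,-3.0,0],0.9,0],[[2.8,-3.0,0],0.9,0],[[2.8,-3.0,0],0.9,0],[[2.8,-3.0,0],0.9,0],[[2.8,-3.0,0],0.9,0],[[2.8,-3.0,0],0.9,0],[[2.8,-3.0,0],0.9,0],[[2.8,-3.0,0],0.9,0]]'

```text
time: 1.3
position: [0.4525, 0.2946, 0.2447]
tool_rot: [0.741, 0.672, 0.002, -0.001]
ft_force: [-0.2, 1.4, 0.0]
grip_width: 0.087
```

Call:
carry_out --steps '[[[0.4,-4.5,0],0,0],[[0.4,-4.5,0],0,0],[[0.4,-4.5,0],0,0],[[0.4,-4.5,0],0,0],[[0.4,-4.5,0],0,0],[[0.4,-4.5,0],0,0],[[0.4,-4.5,0],0,0],[[0.4,-4.5,0],0,0],[[0.4,-4.5,0],0,0],[[0.4,-4.5,0],0,0]]'

```text
time: 2.3
position: [0.4982, -0.1727, 0.2467]
tool_rot: [0.74, 0.672, 0.007, 0.002]
ft_force: [0.6, 0.7, 0.6]
grip_width: 0.087
```

```bash
cat > st.py <<'E'
from h import *
o=robot.get_obs(); p=o["position"]*1000
x=Ro.from_quat(o["tool_rot"]).as_matrix()
print(o["time"],p.round(1),"yaw",np.degrees(np.arctan2(x[1,0],x[0,0])).round(2),"zaxis",x[:,2].round(4),"F",o["ft_force"].round(2),"M",o["moment"].round(3),"w",round(o["grip_width"]*1000,1))
E
python3 st.py
```

```text
2.3 [ 498.2 -172.7  246.7] yaw 84.47 zaxis [ 0.0134  0.0059 -0.9999] F [0.56 0.73 0.59] M [ 0.031 -0.008  0.037] w 87.0
```

Call:
carry_out --steps '[[[-0.5,-3.5,-1],0,0],[[-0.4,-2.3,-3],-1,0],[[0,0,-4],0,0],[[0,0,-4],0,0],[[0,0,0],0,0],[[0,0,0],0,0]]'

```text
time: 2.9
position: [0.492, -0.2449, 0.1264]
tool_rot: [0.75, 0.661, 0.008, 0.01]
ft_force: [0.1, -0.1, -0.0]
grip_width: 0.0872
```

```bash
python3 st.py
```

```text
2.9 [ 492.  -244.9  126.4] yaw 82.82 zaxis [ 0.0249 -0.0049 -0.9997] F [ 0.14 -0.14 -0.04] M [ 0.074 -0.021  0.057] w 87.2
```

Call:
carry_out --steps '[[[-0.35,1.0,0],0.5,0],[[0,0,0],0,0],[[0,0,-1.5],0,0],[[0,0,-1.5],0,0],[[0,0,0],0,0],[[0,0,0],0,0]]'

```text
time: 3.5
position: [0.4938, -0.2346, 0.1067]
tool_rot: [0.745, 0.667, 0.01, 0.02]
ft_force: [-0.4, -0.4, 0.0]
grip_width: 0.087
```

```bash
python3 st.py
```

```text
3.5 [ 493.8 -234.6  106.7] yaw 83.65 zaxis [ 0.0405 -0.0162 -0.9991] F [-0.42 -0.36  0.05] M [0.046 0.064 0.005] w 87.0
```

Call:
carry_out --steps '[[[0,0,0],0,0],[[0,0,0],0,0]]'

```text
time: 3.7
position: [0.495, -0.235, 0.1091]
tool_rot: [0.745, 0.667, 0.01, 0.022]
ft_force: [0.1, 0.9, -0.7]
grip_width: 0.0869
```

```bash
python3 st.py; python3 -c "
from h import *
cams.camera('top');o=robot.get_obs();print(o['joint_velocities'].round(4),o['q'].round(4))"; python3 st.py
```

```text
3.7 [ 495.  -235.   109.1] yaw 83.7 zaxis [ 0.0438 -0.0187 -0.9989] F [ 0.12  0.86 -0.65] M [-0.046  0.056 -0.03 ] w 86.9
[-0.0025  0.0086  0.0028  0.0007 -0.0039 -0.001 ] [-0.6535  0.6113  1.7752  0.0182  0.7088 -2.128 ]
3.75 [ 495.1 -235.   109.1] yaw 83.7 zaxis [ 0.044  -0.0188 -0.9989] F [-0.76  0.16 -0.02] M [0.046 0.021 0.029] w 87.3
```

Call:
carry_out --steps '[[[0,0,-1],0,0]]'

```text
time: 3.85
position: [0.4961, -0.2358, 0.1004]
tool_rot: [0.745, 0.667, 0.01, 0.024]
ft_force: [0.7, -0.2, -0.6]
grip_width: 0.0873
```

```bash
python3 st.py; python3 -c "
from h import *
cams.camera('top')"; python3 st.py
```

```text
3.85 [ 496.1 -235.8  100.4] yaw 83.69 zaxis [ 0.0471 -0.0212 -0.9987] F [ 0.66 -0.2  -0.58] M [-0.072  0.019 -0.009] w 87.3
3.9 [ 495.  -235.    98.3] yaw 83.69 zaxis [ 0.0439 -0.0188 -0.9989] F [ 0.04  0.5  -0.31] M [0.062 0.055 0.025] w 86.7
```

Call:
carry_out --steps '[[[0,0,1.5],0,0],[[0,0,1.5],0,0],[[0,0,1.5],0,0],[[0,0,1.5],0,0],[[0,0,1.5],0,0],[[0,0,1.5],0,0]]'

```text
time: 4.5
position: [0.4908, -0.2326, 0.1843]
tool_rot: [0.745, 0.667, 0.009, 0.014]
ft_force: [0.0, 0.2, 0.9]
grip_width: 0.0875
```

```bash
cat > w.py <<'E'
from h import *
import sys
for i in range(int(sys.argv[1])): cams.camera('top')
import st
E
python3 st.py; python3 w.py 2
```

```text
4.5 [ 490.8 -232.6  184.3] yaw 83.63 zaxis [ 0.0314 -0.0092 -0.9995] F [0.02 0.15 0.88] M [-0.015 -0.04   0.02 ] w 87.5
4.6 [ 492.  -233.5  185.6] yaw 83.64 zaxis [ 0.0352 -0.0122 -0.9993] F [-0.18 -0.14 -0.41] M [0.068 0.011 0.018] w 87.0
```

Call:
carry_out --steps '[[[0,0,0],0,0],[[0,0,0],0,0],[[0,0,0],0,0],[[0,0,0],0,0]]'

```text
time: 5.0
position: [0.4905, -0.2325, 0.1823]
tool_rot: [0.745, 0.667, 0.009, 0.013]
ft_force: [0.1, 0.2, -0.2]
grip_width: 0.0872
```

```bash
python3 st.py; python3 w.py 2
```

```text
5.0 [ 490.5 -232.5  182.3] yaw 83.62 zaxis [ 0.0307 -0.0087 -0.9995] F [ 0.13  0.2  -0.22] M [-0.015  0.076  0.059] w 87.2
5.1 [ 490.5 -232.5  182.5] yaw 83.62 zaxis [ 0.0308 -0.0088 -0.9995] F [-0.87 -0.09 -0.57] M [0.022 0.017 0.034] w 87.2
```

Call:
carry_out --steps '[[[0,0,3],0,0],[[0,0,3],0,0],[[0,0,3],0,0],[[0,0,3],0,0],[[0,0,0],0,0],[[0,0,0],0,0],[[0,0,0],0,0],[[0,0,0],0,0]]'

```text
time: 5.9
position: [0.4878, -0.2306, 0.3022]
tool_rot: [0.745, 0.667, 0.008, 0.009]
ft_force: [-0.4, 0.1, -0.3]
grip_width: 0.0867
```

```bash
python3 w.py 2
```

```text
6.0 [ 487.9 -230.6  302.1] yaw 83.61 zaxis [ 0.0228 -0.0026 -0.9997] F [-0.09  1.2   0.35] M [0.056 0.038 0.01 ] w 87.0
```

Call:
carry_out --steps '[[[0,0,-5],0,0]]'

```text
time: 6.1
position: [0.492, -0.2337, 0.258]
tool_rot: [0.745, 0.667, 0.009, 0.016]
ft_force: [2.1, -1.2, 0.1]
grip_width: 0.0871
```

```bash
python3 w.py 2
```

```text
6.2 [ 484.2 -227.9  248. ] yaw 83.59 zaxis [ 0.0115  0.0061 -0.9999] F [-0.99  0.48 -0.04] M [0.064 0.104 0.012] w 86.8
```

Call:
carry_out --steps '[[[0.4,-0.7,-5],-0.2,0]]'

```text
time: 6.3
position: [0.4913, -0.2364, 0.2075]
tool_rot: [0.746, 0.665, 0.007, 0.007]
ft_force: [1.7, -1.8, 0.9]
grip_width: 0.087
```

```bash
python3 w.py 2;python3 w.py 2; python3 w.py 3
```

```text
6.4 [ 485.2 -232.7  198.7] yaw 83.36 zaxis [ 6.000e-04  1.430e-02 -9.999e-01] F [-0.73  1.06  0.29] M [0.053 0.045 0.007] w 87.3
6.5 [ 487.9 -234.3  203.8] yaw 83.39 zaxis [ 0.0096  0.0076 -0.9999] F [-0.18  0.72  0.17] M [0.035 0.035 0.007] w 87.1
6.65 [ 489.3 -235.2  206.3] yaw 83.41 zaxis [ 0.0153  0.0031 -0.9999] F [-1.25  0.1   0.25] M [-0.004  0.026 -0.007] w 87.0
```

Call:
carry_out --steps '[[[0,0,-4],0,0]]'

```text
time: 6.75
position: [0.4938, -0.2383, 0.1727]
tool_rot: [0.746, 0.665, 0.008, 0.012]
ft_force: [0.8, -1.0, -0.6]
grip_width: 0.0869
```

```bash
python3 w.py 2
```

```text
6.85 [ 487.9 -234.   165.6] yaw 83.41 zaxis [ 0.0121  0.0056 -0.9999] F [-0.8  -0.06  0.27] M [ 0.077  0.011 -0.013] w 86.6
```

Call:
carry_out --steps '[[[0,0,-4],0,0]]'

```text
time: 6.95
position: [0.4918, -0.2368, 0.1309]
tool_rot: [0.746, 0.665, 0.008, 0.009]
ft_force: [0.2, -0.2, -0.9]
grip_width: 0.0872
```

```bash
python3 w.py 2; python3 w.py 5
```

```text
7.05 [ 486.  -232.5  124.2] yaw 83.41 zaxis [ 0.0067  0.0098 -0.9999] F [-0.54  0.81  0.97] M [0.034 0.038 0.019] w 86.9
7.3 [ 489.1 -234.8  127.9] yaw 83.42 zaxis [ 0.0153  0.0031 -0.9999] F [ 0.26 -0.03 -0.48] M [-0.022  0.025  0.028] w 87.1
```

Call:
carry_out --steps '[[[0,0,-3],0,0]]'

```text
time: 7.4
position: [0.4925, -0.2373, 0.1024]
tool_rot: [0.746, 0.665, 0.008, 0.01]
ft_force: [0.7, -0.7, -0.5]
grip_width: 0.0868
```

```bash
python3 w.py 5
```

```text
7.65 [ 489.5 -235.2   99.1] yaw 83.42 zaxis [ 0.0165  0.0023 -0.9999] F [-0.21 -0.69  0.07] M [-0.01   0.073  0.033] w 86.9
```

Call:
carry_out --steps '[[[-0.1,0,-3],0,0]]'

```text
time: 7.75
position: [0.4918, -0.2375, 0.073]
tool_rot: [0.746, 0.665, 0.008, 0.01]
ft_force: [0.7, 0.5, -0.2]
grip_width: 0.0869
```

```bash
python3 w.py 5; python3 -c "
from h import *
s=cams.camera('scene');t=cams.camera('top')
A=cv2.resize(s['pixels'][100:190,200:320],None,fx=5,fy=5);cv2.imwrite('pics/g1.png',A[:,:,::-1])"
```

```text
8.0 [ 489.  -235.5   70.1] yaw 83.43 zaxis [ 0.0173  0.0016 -0.9998] F [-0.17  0.79  1.08] M [0.02 0.   0.04] w 86.8
```

View pics/g1.png

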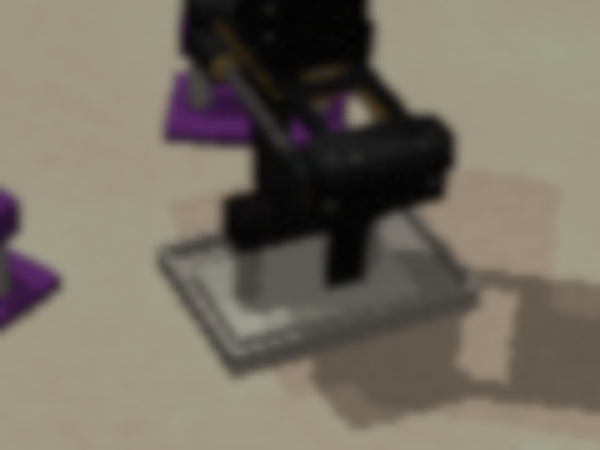

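The gripper straddles the black handle, with one finger in front of it at (345,200) in the crop. I'll close on it.

Call:
carry_out --steps '[[[0,0,-0.3],0,1],[[0,0,0],0,1],[[0,0,0],0,1],[[0,0,0],0,1],[[0,0,0],0,1],[[0,0,0],0,1]]' --squeeze 45

```text
time: 8.7
position: [0.4903, -0.2364, 0.0695]
tool_rot: [0.746, 0.665, 0.007, 0.008]
ft_force: [-0.1, -0.3, -0.3]
grip_width: 0.047
```

```bash
python3 st.py; python3 w.py 3
```

```text
8.7 [ 490.3 -236.4   69.5] yaw 83.44 zaxis [ 0.0214 -0.0015 -0.9998] F [-0.13 -0.35 -0.31] M [ 0.027 -0.018  0.009] w 47.0
8.85 [ 490.3 -236.4   69.5] yaw 83.44 zaxis [ 0.0213 -0.0015 -0.9998] F [1.05 0.41 0.64] M [ 0.03  -0.016  0.005] w 34.7
```

```bash
python3 w.py 4;python3 w.py 2
```

```text
9.05 [ 490.4 -236.6   69.5] yaw 83.44 zaxis [ 0.0216 -0.0019 -0.9998] F [-0.16 -0.53 -1.02] M [-0.087 -0.    -0.031] w 25.9
9.15 [ 490.4 -236.5   69.5] yaw 83.44 zaxis [ 0.0215 -0.0018 -0.9998] F [ 0.35 -0.63 -0.73] M [-0.055  0.042 -0.044] w 25.9
```

Call:
carry_out --steps '[[[0,0,3],0,1]]'

```text
time: 9.25
position: [0.4878, -0.2347, 0.0964]
tool_rot: [0.747, 0.665, 0.007, 0.003]
ft_force: [-1.2, 0.3, -2.0]
grip_width: 0.0257
```

```bash
python3 w.py 5
```

```text
9.5 [ 490.  -236.1   99. ] yaw 83.44 zaxis [ 0.0207 -0.0011 -0.9998] F [-0.33 -0.25 -2.59] M [0.081 0.023 0.003] w 25.7
```

Call:
carry_out --steps '[[[0,0,4.5],0,1]]'

```text
time: 9.6
position: [0.4856, -0.233, 0.1374]
tool_rot: [0.747, 0.665, 0.006, -0.001]
ft_force: [0.3, 0.9, -3.0]
grip_width: 0.0257
```

```bash
python3 w.py 5
```

```text
9.85 [ 489.3 -235.6  143. ] yaw 83.44 zaxis [ 0.0192  0.     -0.9998] F [-0.31  0.53 -2.53] M [ 0.031  0.046 -0.066] w 25.7
```

Call:
carry_out --steps '[[[0,0,4.5],0,1]]'

```text
time: 9.95
position: [0.4848, -0.2324, 0.1814]
tool_rot: [0.747, 0.665, 0.006, -0.003]
ft_force: [0.4, 0.0, -1.6]
grip_width: 0.0254
```

```bash
python3 w.py 7
```

```text
10.3 [ 488.  -234.7  186.2] yaw 83.44 zaxis [ 0.0159  0.0026 -0.9999] F [ 0.47 -0.4  -2.85] M [0.011 0.038 0.066] w 25.6
```

Call:
carry_out --steps '[[[0,2,0.8],0,1],[[0,4,0.5],-0.5,1],[[0,4,0],-0.5,1],[[0,4,0],-0.5,1],[[0,4,0],-0.5,1],[[0,4,0],-0.5,1],[[0,4,0],-0.5,1],[[0,4,0],-0.5,1],[[0,4,0],-0.5,1],[[0,3,0],-0.5,1]]'

```text
time: 11.3
position: [0.48, 0.1445, 0.1868]
tool_rot: [0.777, 0.63, 0.0, -0.004]
ft_force: [1.0, -0.2, -2.9]
grip_width: 0.0259
```

```bash
python3 w.py 8
```

```text
11.7 [481.3 141.2 187.8] yaw 77.94 zaxis [-0.0018  0.0055 -1.    ] F [ 0.26 -0.09 -2.59] M [-0.009 -0.043 -0.022] w 25.5
```

Call:
carry_out --steps '[[[0.6,2.7,0],0.4,1],[[0.6,2.7,0],0.4,1]]'

```text
time: 11.9
position: [0.4934, 0.1912, 0.1875]
tool_rot: [0.776, 0.631, -0.0, -0.003]
ft_force: [0.9, -0.4, -2.3]
grip_width: 0.0255
```

```bash
python3 w.py 8
```

```text
12.3 [492.6 191.2 187.4] yaw 78.38 zaxis [-0.0047  0.0036 -1.    ] F [-0.16 -1.71 -3.06] M [ 0.012  0.01  -0.022] w 25.7
```

Call:
carry_out --steps '[[[0,0,-0.7],0,1],[[0,0,-0.7],0,1],[[0,0,0],0,1],[[0,0,0],0,1]]'

```text
time: 12.7
position: [0.4922, 0.1895, 0.1719]
tool_rot: [0.776, 0.631, -0.001, -0.003]
ft_force: [0.3, -0.2, -1.7]
grip_width: 0.0259
```

```bash
python3 w.py 8
```

```text
13.1 [492.5 189.7 172.5] yaw 78.25 zaxis [-0.0046  0.0034 -1.    ] F [-0.49  0.29 -3.18] M [-0.032  0.022 -0.014] w 25.8
```

Call:
carry_out --steps '[[[0.3,0.5,4],0.3,1]]'

```text
time: 13.2
position: [0.4913, 0.1937, 0.2085]
tool_rot: [0.774, 0.633, -0.007, -0.006]
ft_force: [0.4, 0.2, -3.2]
grip_width: 0.0255
```

```bash
python3 w.py 8
```

```text
13.6 [494.4 194.5 211.4] yaw 78.55 zaxis [-0.0074  0.0029 -1.    ] F [-0.01 -0.42 -2.56] M [ 0.04  -0.009  0.054] w 25.7
```

Call:
carry_out --steps '[[[0,0,-1.2],0,1],[[0,0,-1.2],0,1],[[0,0,-1.2],0,1]]'

```text
time: 13.9
position: [0.4941, 0.1941, 0.1724]
tool_rot: [0.774, 0.633, -0.002, -0.004]
ft_force: [-0.2, -0.9, -3.0]
grip_width: 0.0258
```

```bash
python3 w.py 8;  python3 -c "
from h import *
s=cams.camera('scene');t=cams.camera('top');np.save('pics/t2.npy',t['pixels'])
A=cv2.resize(s['pixels'][150:300,290:430],None,fx=4,fy=4);B=cv2.resize(t['pixels'][180:280,130:210],None,fx=4,fy=4)
B=cv2.copyMakeBorder(B,0,200,0,0,cv2.BORDER_CONSTANT)
im=np.hstack([A,B])[:,:,::-1];print(im.shape);cv2.imwrite('pics/s2.png',im[:,:800])"
```

```text
14.3 [495.  194.4 174.5] yaw 78.54 zaxis [-0.0052  0.0032 -1.    ] F [-0.25 -0.02 -2.09] M [-0.019 -0.107  0.011] w 25.9
(600, 880, 3)
```

View pics/s2.png

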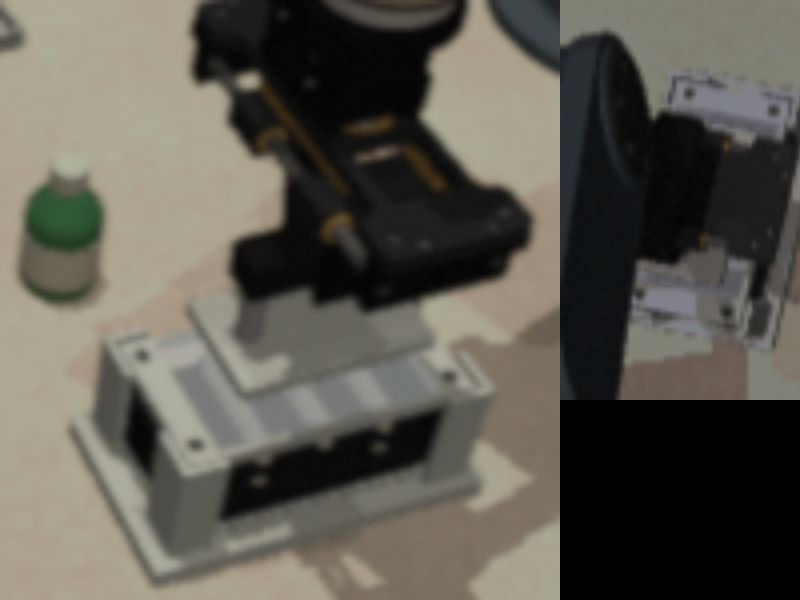

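The tamper is held above the plate. The foot's lower corners are at about (188,310), (250,395) and (436,346) in the crop, and it is roughly parallel to the plate. Next: a centring check by ray casting.

```bash
python3 -c "
from h import *
s=cams.camera('scene')
L,N,R=[onz(s,u/4+290-.4,v/4+150-.4,.109)[:2]*1000 for u,v in((188,310),(250,395),(436,346))]
print(L.round(1),N.round(1),R.round(1),'centre',((L+R)/2).round(1),np.degrees(np.arctan2(*(N-R)[::-1])),np.hypot(*(L-N)),np.hypot(*(N-R)))"
```

```text
[535.2 153.6] [543.8 215.9] [438.7 237.3] centre [487.  195.5] -11.530529406724034 62.81643706553228 107.21730819796517
```

Call:
carry_out --steps '[[[0.4,0,-1.8],0,1]]'

```text
time: 14.55
position: [0.5003, 0.1948, 0.1585]
tool_rot: [0.774, 0.633, 0.001, -0.002]
ft_force: [1.2, -1.0, -3.1]
grip_width: 0.0254
```

```bash
python3 w.py 6
```

```text
14.85 [499.  194.5 157. ] yaw 78.54 zaxis [-0.0048  0.0033 -1.    ] F [ 1.1   0.11 -3.1 ] M [ 0.002  0.008 -0.016] w 25.7
```

Call:
carry_out --steps '[[[0,0,-0.7],0,1]]'

```text
time: 14.95
position: [0.4999, 0.1947, 0.1511]
tool_rot: [0.774, 0.633, 0.001, -0.002]
ft_force: [0.6, 0.2, -2.1]
grip_width: 0.0259
```

```bash
python3 w.py 6
```

```text
15.25 [499.  194.5 150.1] yaw 78.54 zaxis [-0.0048  0.0033 -1.    ] F [-0.42  0.57 -2.11] M [ 0.015 -0.031 -0.014] w 25.8
```

Call:
carry_out --steps '[[[0,0,-0.4],0,1]]'

```text
time: 15.35
position: [0.4995, 0.1946, 0.1465]
tool_rot: [0.774, 0.633, -0.0, -0.002]
ft_force: [0.7, 0.6, -1.7]
grip_width: 0.0258
```

```bash
python3 w.py 6
```

```text
15.65 [499.1 194.5 146.2] yaw 78.54 zaxis [-0.0045  0.0033 -1.    ] F [-0.18  0.38 -2.32] M [-0.063 -0.11   0.011] w 25.2
```

Call:
carry_out --steps '[[[0,0,-0.4],0,1]]'

```text
time: 15.75
position: [0.4994, 0.1945, 0.1426]
tool_rot: [0.774, 0.633, -0.0, -0.002]
ft_force: [-0.7, -1.3, -0.0]
grip_width: 0.0255
```

```bash
python3 w.py 6
```

```text
16.05 [499.3 194.5 142.3] yaw 78.54 zaxis [-0.0041  0.0033 -1.    ] F [-0.14  0.17 -0.65] M [-0.019 -0.095  0.029] w 25.9
```

Call:
carry_out --steps '[[[0,0,-0.4],0,1]]'

```text
time: 16.15
position: [0.4994, 0.1945, 0.1387]
tool_rot: [0.774, 0.633, -0.0, -0.002]
ft_force: [-1.3, -1.5, 2.9]
grip_width: 0.0257
```

```bash
python3 w.py 6
```

```text
16.45 [499.3 194.5 138.3] yaw 78.54 zaxis [-0.0041  0.0033 -1.    ] F [0.84 0.04 0.  ] M [-0.07   0.013 -0.   ] w 26.2
```

Call:
carry_out --steps '[[[0,0,-0.3],0,1]]'

```text
time: 16.55
position: [0.4988, 0.1946, 0.1361]
tool_rot: [0.774, 0.633, -0.001, -0.003]
ft_force: [-7.2, 1.5, 17.2]
grip_width: 0.0254
```

```bash
python3 w.py 6
```

```text
16.85 [498.6 194.7 136.2] yaw 78.55 zaxis [-0.0049  0.0035 -1.    ] F [-3.77  1.46  9.27] M [-0.029  0.325 -0.032] w 25.3
```

Call:
carry_out --steps '[[[0,0,-0.1],0,1]]'

```text
time: 16.95
position: [0.4985, 0.1947, 0.1361]
tool_rot: [0.774, 0.633, -0.001, -0.003]
ft_force: [-1.6, -1.3, 7.2]
grip_width: 0.0255
```

```bash
python3 w.py 3;python3 w.py 3; python3 -c "
from h import *
s=cams.camera('scene')
A=cv2.resize(s['pixels'][215:300,300:420],None,fx=6,fy=6,interpolation=cv2.INTER_CUBIC);cv2.imwrite('pics/s3.png',np.clip(A[:,:,::-1]*1.4,0,255))"
```

```text
17.1 [498.5 194.8 136.1] yaw 78.56 zaxis [-0.0042  0.0035 -1.    ] F [-3.17  0.1   9.41] M [-0.187  0.153 -0.038] w 25.3
17.25 [498.5 194.7 136.1] yaw 78.56 zaxis [-0.0043  0.0035 -1.    ] F [-2.63 -0.13  7.77] M [-0.244  0.075 -0.026] w 25.5[ WARN:0@2.552] global loadsave.cpp:1063 imwrite_ Unsupported depth image for selected encoder is fallbacked to CV_8U.
```

View pics/s3.png

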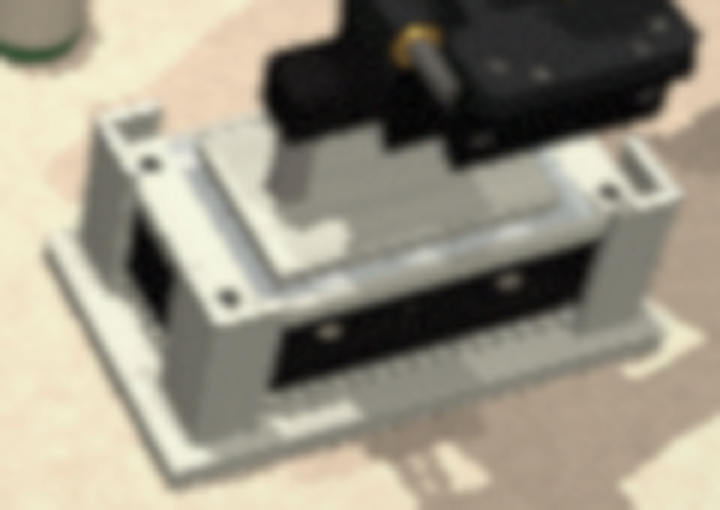

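The plunger dots have dropped by about 3 px each: (150,163), (228,297) and (610,190) in the crop. That is about 7–8 mm on both ends, so the plate is close to level and at or near its stops. Next I'll press gently a bit more.

Call:
carry_out --steps '[[[0.1,0,-0.14],0,1]]'

```text
time: 17.4
position: [0.4985, 0.1948, 0.1359]
tool_rot: [0.774, 0.633, -0.001, -0.003]
ft_force: [-6.3, -0.8, 14.9]
grip_width: 0.0256
```

```bash
python3 w.py 1;python3 w.py 2;python3 w.py 3
```

```text
17.45 [498.6 194.8 135.9] yaw 78.57 zaxis [-0.0058  0.0033 -1.    ] F [-4.98 -0.45 12.19] M [-0.193  0.481 -0.049] w 25.5
17.55 [498.5 194.8 136. ] yaw 78.58 zaxis [-0.0056  0.0033 -1.    ] F [-4.77 -0.18 11.2 ] M [-0.179  0.392 -0.063] w 25.4
17.7 [498.6 194.8 136. ] yaw 78.57 zaxis [-0.0054  0.0033 -1.    ] F [-4.25 -0.08 10.88] M [-0.241  0.399 -0.074] w 25.6
```

Call:
carry_out --steps '[[[0,0,-0.18],0,1]]'

```text
time: 17.8
position: [0.4984, 0.1948, 0.1358]
tool_rot: [0.774, 0.633, -0.001, -0.003]
ft_force: [-4.5, -1.6, 13.9]
grip_width: 0.0254
```

```bash
for i in 1 1 1 1 1; do python3 w.py $i; done
```

```text
17.85 [498.4 194.8 135.8] yaw 78.59 zaxis [-0.0046  0.0032 -1.    ] F [-4.88 -0.41 13.38] M [-0.335  0.285 -0.042] w 25.7
17.9 [498.4 194.8 135.8] yaw 78.59 zaxis [-0.0046  0.0032 -1.    ] F [-3.86 -0.29 12.01] M [-0.35   0.26  -0.031] w 25.8
17.95 [498.4 194.8 135.8] yaw 78.58 zaxis [-0.0046  0.0032 -1.    ] F [-4.71 -0.78 13.53] M [-0.275  0.26   0.007] w 25.6
18.0 [498.4 194.8 135.8] yaw 78.58 zaxis [-0.0047  0.0032 -1.    ] F [-4.53 -0.48 12.89] M [-0.32   0.215 -0.062] w 25.9
18.05 [498.4 194.8 135.8] yaw 78.58 zaxis [-0.0047  0.0032 -1.    ] F [-3.98 -0.18 13.01] M [-0.213  0.279 -0.031] w 25.9
```

```bash
cat > tilt.py <<'E'
from h import *
def dots(P):
    g=P.astype(float).mean(2); out=[]
    for u,v in((387,224),(325.5,240),(338.5,262.5),(402.2,245.5)):
        x0,y0=int(u)-3,int(v)-5; w=g[y0:y0+11,x0:x0+8]; w=np.clip(np.percentile(w,60)-25-w,0,None)
        k=np.unravel_index(w.argmax(),w.shape); m=np.zeros_like(w); m[max(k[0]-2,0):k[0]+3,max(k[1]-2,0):k[1]+3]=1; w=w*m
        Y,X=np.mgrid[0:w.shape[0],0:8]; out.append((x0+(w*X).sum()/w.sum(),y0+(w*Y).sum()/w.sum()))
    return np.array(out)
a=dots(np.load("pics/scene1.npy")); s=cams.camera("scene"); b=dots(s["pixels"])
for p,q in zip(a,b):
    w=onz(s,*p,.081); dv=proj(s,w-[0,0,.01])[1]-proj(s,w)[1]
    print(p.round(1),q.round(1),w.round(3),"drop mm",round((q[1]-p[1])/dv*10,1))
E
python3 tilt.py; python3 -c "
from h import *
s=cams.camera('scene')
A=cv2.resize(s['pixels'][220:270,310:410],None,fx=8,fy=8,interpolation=cv2.INTER_CUBIC);cv2.imwrite('pics/s4.png',A[:,:,::-1])"
```

```text
[386.5 222.6] [nan nan] [0.411 0.178 0.081] drop mm nan
[322.7 244.7] [324.6 242. ] [0.573 0.161 0.081] drop mm -8.8
[338.4 260.8] [337.7 264.3] [0.57  0.211 0.081] drop mm 11.5
[402.1 243.5] [405.  242.8] [0.424 0.241 0.081] drop mm -2.1tilt.py:7: RuntimeWarning: invalid value encountered in scalar divide
  Y,X=np.mgrid[0:w.shape[0],0:8]; out.append((x0+(w*X).sum()/w.sum(),y0+(w*Y).sum()/w.sum()))
```

View pics/s4.png

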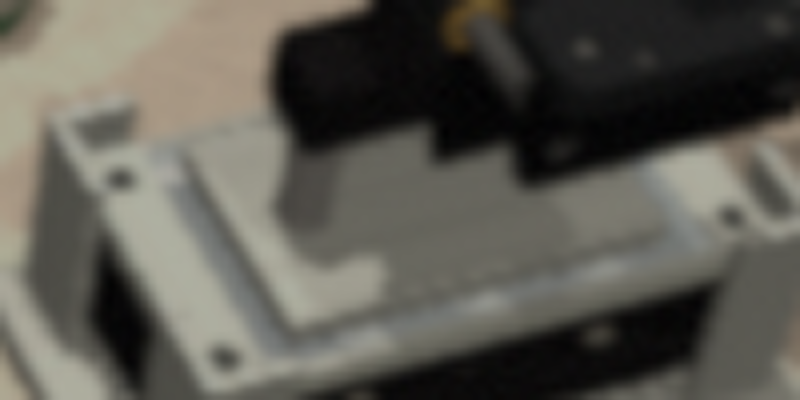

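Plate dots are at (120,178), (226,357) and (732,213) in the crop. The +x end has dropped about 11 mm and the -x end about 9 mm, so the plate is tipped by about 0.017 rad. The cause is that the tamper sits about 0.025 rad tilted in the gripper. I'll back off to light contact and relax the grip so the foot settles flat on the plate, then regrip.

Call:
carry_out --steps '[[[-0.4,0,0.7],0,1]]'

```text
time: 18.25
position: [0.495, 0.1947, 0.1429]
tool_rot: [0.774, 0.633, -0.0, -0.002]
ft_force: [1.1, -0.9, -0.5]
grip_width: 0.0256
```

```bash
python3 w.py 6
```

```text
18.55 [494.4 194.8 142.4] yaw 78.57 zaxis [-0.005   0.0034 -1.    ] F [-0.23  0.34 -1.03] M [ 0.086 -0.136 -0.025] w 25.9
```

Call:
carry_out --steps '[[[0,0,0],0,1]]' --squeeze 3

```text
time: 18.65
position: [0.494, 0.1948, 0.1419]
tool_rot: [0.774, 0.633, -0.001, -0.003]
ft_force: [-0.0, 0.9, -0.7]
grip_width: 0.0257
```

```bash
python3 w.py 6
```

```text
18.95 [494.  194.8 142.2] yaw 78.57 zaxis [-0.0061  0.0032 -1.    ] F [ 0.57  0.86 -1.12] M [0.087 0.095 0.026] w 25.9
```

Call:
carry_out --steps '[[[0,0,-0.2],0,1]]'

```text
time: 19.05
position: [0.494, 0.1948, 0.1403]
tool_rot: [0.774, 0.633, -0.001, -0.003]
ft_force: [-0.1, 0.5, 0.2]
grip_width: 0.0263
```

```bash
python3 w.py 6
```

```text
19.35 [493.9 194.8 140.2] yaw 78.57 zaxis [-0.0063  0.0033 -1.    ] F [-0.95  0.11  0.48] M [0.023 0.127 0.014] w 26.3
```

Call:
carry_out --steps '[[[0,0,0],0,0.55]]'

```text
time: 19.45
position: [0.4942, 0.1948, 0.1403]
tool_rot: [0.774, 0.633, -0.001, -0.003]
ft_force: [0.1, 0.4, -0.1]
grip_width: 0.0289
```

```bash
python3 w.py 8
```

```text
19.85 [494.  194.8 140.2] yaw 78.57 zaxis [-0.0061  0.0032 -1.    ] F [-0.77  0.69 -0.97] M [-0.002 -0.018 -0.03 ] w 39.0
```

Call:
carry_out --steps '[[[0,0,0],0,1]]' --squeeze 55

```text
time: 19.95
position: [0.494, 0.1948, 0.1402]
tool_rot: [0.774, 0.633, -0.001, -0.003]
ft_force: [-0.3, 0.1, 0.9]
grip_width: 0.0358
```

```bash
python3 w.py 9;  python3 w.py 2; python3 -c "
from h import *
s=cams.camera('scene')
A=cv2.resize(s['pixels'][220:270,310:410],None,fx=8,fy=8,interpolation=cv2.INTER_CUBIC);cv2.imwrite('pics/s5.png',A[:,:,::-1])"
```

```text
Traceback (most recent call last):
  File "w.py", line 3, in <module>
    for i in range(int(sys.argv[1])): cams.camera('top')
                                      ~~~~~~~~~~~^^^^^^^
ValueError: 200 camera calls are used up
Traceback (most recent call last):
  File "w.py", line 3, in <module>
    for i in range(int(sys.argv[1])): cams.camera('top')
                                      ~~~~~~~~~~~^^^^^^^
ValueError: 200 camera calls are used up
Traceback (most recent call last):
ValueError: 200 camera calls are used up
```

Call:
carry_out --steps '[[[0,0,0],0,1],[[0,0,0],0,1],[[0,0,0],0,1],[[0,0,0],0,1]]'

```text
time: 20.6
position: [0.494, 0.1949, 0.1402]
tool_rot: [0.774, 0.633, -0.001, -0.003]
ft_force: [0.7, -0.2, -0.4]
grip_width: 0.0255
```

```bash
python3 st.py
```

```text
20.6 [494.  194.9 140.2] yaw 78.57 zaxis [-0.006   0.0033 -1.    ] F [ 0.69 -0.22 -0.39] M [-0.005 -0.013 -0.011] w 25.5
```

Call:
carry_out --steps '[[[0,0,-0.2],0,1],[[0,0,-0.2],0,1],[[0,0,0],0,1]]'

```text
time: 20.9
position: [0.494, 0.1949, 0.1362]
tool_rot: [0.774, 0.633, -0.001, -0.003]
ft_force: [-0.0, 0.2, 1.4]
grip_width: 0.0258
```

Call:
carry_out --steps '[[[0,0,-0.2],0,1]]'

```text
time: 21.0
position: [0.4942, 0.1949, 0.1351]
tool_rot: [0.774, 0.633, -0.001, -0.003]
ft_force: [-3.8, -0.5, 22.9]
grip_width: 0.0256
```

Call:
carry_out --steps '[[[0,0,-0.15],0,1]]'

```text
time: 21.1
position: [0.4942, 0.195, 0.1352]
tool_rot: [0.774, 0.633, -0.001, -0.003]
ft_force: [-4.4, -0.3, 18.0]
grip_width: 0.0256
```

```bash
python3 st.py
```

```text
21.1 [494.2 195.  135.2] yaw 78.59 zaxis [-0.0054  0.0032 -1.    ] F [-4.35 -0.31 17.96] M [-0.261  0.775 -0.044] w 25.6
```

Call:
carry_out --steps '[[[0,0,-0.14],0,1]]'

```text
time: 21.2
position: [0.4942, 0.195, 0.1354]
tool_rot: [0.774, 0.633, -0.001, -0.003]
ft_force: [-2.2, 0.3, 10.8]
grip_width: 0.0258
```

Call:
carry_out --steps '[[[0,0,-0.15],0,1],[[0,0,-0.15],0,1]]'

```text
time: 21.4
position: [0.4941, 0.195, 0.1354]
tool_rot: [0.774, 0.634, -0.001, -0.002]
ft_force: [-2.8, 0.2, 12.1]
grip_width: 0.0254
```

```bash
python3 st.py
```

```text
21.4 [494.1 195.  135.4] yaw 78.62 zaxis [-0.0038  0.0029 -1.    ] F [-2.79  0.2  12.15] M [-0.238  0.605 -0.109] w 25.4
```

Call:
carry_out --steps '[[[0,0,-0.17],0,1],[[0,0,-0.19],0,1]]'

```text
time: 21.6
position: [0.4941, 0.195, 0.1353]
tool_rot: [0.774, 0.634, -0.0, -0.002]
ft_force: [-3.7, -0.6, 16.2]
grip_width: 0.0253
```

Call:
carry_out --steps '[[[0,0,-0.2],0,1]]'

```text
time: 21.7
position: [0.4942, 0.195, 0.1353]
tool_rot: [0.774, 0.634, 0.0, -0.002]
ft_force: [-3.1, -0.6, 17.1]
grip_width: 0.0259
```

Call:
carry_out --steps '[[[0,0,-0.2],0,1]]'

```text
time: 21.8
position: [0.4941, 0.195, 0.1353]
tool_rot: [0.774, 0.634, 0.0, -0.001]
ft_force: [-4.1, -0.9, 16.3]
grip_width: 0.0258
```

Stable at about 19.5 N contact. Now I'll hold it for a second.

Call:
carry_out --steps '[[[0,0,-0.2],0,1],[[0,0,-0.2],0,1],[[0,0,-0.2],0,1]]'

```text
time: 22.1
position: [0.4941, 0.195, 0.1353]
tool_rot: [0.774, 0.634, 0.001, -0.001]
ft_force: [-3.3, -0.8, 15.2]
grip_width: 0.0253
```

```bash
python3 st.py
```

```text
22.1 [494.1 195.  135.3] yaw 78.64 zaxis [ 5.0e-04  2.5e-03 -1.0e+00] F [-3.32 -0.81 15.23] M [-0.276  0.859 -0.088] w 25.3
```

Call:
carry_out --steps '[[[0,0,-0.2],0,1],[[0,0,-0.2],0,1],[[0,0,-0.2],0,1],[[0,0,-0.2],0,1],[[0,0,-0.2],0,1]]'

```text
time: 22.6
position: [0.4941, 0.195, 0.1353]
tool_rot: [0.774, 0.634, 0.002, 0.0]
ft_force: [-3.2, -1.0, 15.5]
grip_width: 0.0251
```

```bash
python3 st.py
```

```text
22.6 [494.1 195.  135.3] yaw 78.63 zaxis [ 0.0033  0.0022 -1.    ] F [-3.22 -1.01 15.53] M [-0.286  0.899 -0.103] w 25.1
```

I held about 18.5 N for over 1 s, blocked at z = 135.3. With no cameras left, I check levelness by feel: back off, shift along the station's x and press again. The bottom should come at the same height.

Call:
carry_out --steps '[[[0,0,0.4],0,1],[[0.3,0,0.4],0,1],[[0.4,-0.1,0.3],0,1],[[0,0,0],0,1],[[0,0,0],0,1],[[0,0,0],0,1]]'

```text
time: 23.2
position: [0.5007, 0.1937, 0.1456]
tool_rot: [0.774, 0.634, 0.001, -0.001]
ft_force: [1.3, 0.1, -2.5]
grip_width: 0.0256
```

```bash
python3 st.py
```

```text
23.2 [500.7 193.7 145.6] yaw 78.62 zaxis [ 7.0e-04  1.9e-03 -1.0e+00] F [ 1.28  0.08 -2.55] M [ 0.078 -0.015  0.008] w 25.6
```

Call:
carry_out --steps '[[[0,0,-0.15],0,1],[[0,0,-0.1],0,1],[[0,0,0],0,1]]'

```text
time: 23.5
position: [0.5008, 0.1937, 0.1425]
tool_rot: [0.774, 0.634, 0.001, -0.001]
ft_force: [-0.2, -0.2, -0.7]
grip_width: 0.0252
```

Call:
carry_out --steps '[[[0,0,-0.15],0,1],[[0,0,0],0,1]]'

```text
time: 23.7
position: [0.5008, 0.1937, 0.141]
tool_rot: [0.774, 0.634, 0.001, -0.001]
ft_force: [-0.0, -0.6, -0.2]
grip_width: 0.0255
```

Call:
carry_out --steps '[[[0,0,-0.15],0,1],[[0,0,0],0,1]]'

```text
time: 23.9
position: [0.5008, 0.1937, 0.1396]
tool_rot: [0.774, 0.634, 0.001, -0.001]
ft_force: [-0.4, 0.7, 0.2]
grip_width: 0.0257
```

Call:
carry_out --steps '[[[0,0,-0.15],0,1],[[0,0,0],0,1]]'

```text
time: 24.1
position: [0.5008, 0.1937, 0.1382]
tool_rot: [0.774, 0.634, 0.001, -0.0]
ft_force: [-1.0, -0.3, 0.9]
grip_width: 0.0252
```

Call:
carry_out --steps '[[[0,0,-0.15],0,1],[[0,0,0],0,1]]'

```text
time: 24.3
position: [0.5008, 0.1937, 0.1368]
tool_rot: [0.774, 0.634, 0.001, -0.0]
ft_force: [-0.6, 0.6, 1.7]
grip_width: 0.0259
```

Call:
carry_out --steps '[[[0,0,-0.1],0,1],[[0,0,0],0,1]]'

```text
time: 24.5
position: [0.5009, 0.1937, 0.136]
tool_rot: [0.774, 0.634, 0.001, -0.0]
ft_force: [-0.6, 1.1, 1.2]
grip_width: 0.0253
```

Call:
carry_out --steps '[[[0,0,-0.1],0,1],[[0,0,0],0,1]]'

```text
time: 24.7
position: [0.5012, 0.1937, 0.1357]
tool_rot: [0.774, 0.634, 0.001, -0.0]
ft_force: [-2.3, 0.4, 3.6]
grip_width: 0.0254
```

```bash
python3 st.py
```

```text
24.7 [501.2 193.7 135.7] yaw 78.63 zaxis [ 0.0015  0.0018 -1.    ] F [-2.33  0.37  3.56] M [-0.127  0.433 -0.028] w 25.4
```

The curve is clean: contact at about 143, 0.4 N/mm (both spring ends moving evenly), and a hard bottom again at 135.7 with no cap resistance. One more second of firm hold, now better centred.

Call:
carry_out --steps '[[[0,0,-0.13],0,1],[[0,0,-0.17],0,1],[[0,0,-0.19],0,1]]'

```text
time: 25.0
position: [0.5013, 0.1937, 0.1352]
tool_rot: [0.774, 0.634, 0.001, 0.0]
ft_force: [-3.5, -1.3, 18.4]
grip_width: 0.0258
```

Call:
carry_out --steps '[[[0,0,-0.2],0,1],[[0,0,-0.2],0,1]]'

```text
time: 25.2
position: [0.5013, 0.1937, 0.1353]
tool_rot: [0.773, 0.634, 0.002, 0.001]
ft_force: [-3.7, -0.8, 16.5]
grip_width: 0.0257
```

Call:
carry_out --steps '[[[0,0,-0.2],0,1],[[0,0,-0.2],0,1],[[0,0,-0.2],0,1],[[0,0,-0.2],0,1],[[0,0,-0.2],0,1],[[0,0,-0.2],0,1],[[0,0,-0.2],0,1]]'

```text
time: 25.9
position: [0.5012, 0.1937, 0.1353]
tool_rot: [0.773, 0.634, 0.004, 0.002]
ft_force: [-3.1, -0.6, 16.4]
grip_width: 0.0258
```

```bash
python3 st.py
```

```text
25.9 [501.2 193.7 135.3] yaw 78.67 zaxis [ 0.0082  0.0013 -1.    ] F [-3.11 -0.62 16.45] M [-0.245  1.163 -0.091] w 25.8
```

Call:
carry_out --steps '[[[0,0,0.3],0,1],[[0,0,0.6],0,1],[[0,0,1],0,1],[[0,0,1.5],0,1],[[0,0,1.5],0,1],[[0,0,1],0,1],[[0,0,0],0,1],[[0,0,0],0,1]]'

```text
time: 26.7
position: [0.5, 0.1935, 0.1955]
tool_rot: [0.773, 0.634, 0.002, 0.001]
ft_force: [0.2, -0.9, -2.8]
grip_width: 0.0255
```

```bash
python3 st.py
```

```text
26.7 [500.  193.5 195.5] yaw 78.68 zaxis [ 5.5e-03  8.0e-04 -1.0e+00] F [ 0.24 -0.86 -2.79] M [0.044 0.022 0.036] w 25.5
```

Call:
carry_out --steps '[[[0,-2,0],0.5,1],[[-0.1,-4,0],0.6,1],[[-0.1,-4,0],0.6,1],[[-0.1,-4,0],0.6,1],[[-0.1,-4,0],0.6,1],[[-0.1,-4,0],0.6,1],[[-0.1,-4,0],0.6,1],[[-0.1,-4,0],0.6,1],[[-0.1,-4,0],0.6,1],[[-0.1,-3,0],0.6,1]]'

```text
time: 27.7
position: [0.4862, -0.1851, 0.1884]
tool_rot: [0.735, 0.678, 0.001, -0.003]
ft_force: [-0.2, -0.6, -1.7]
grip_width: 0.0257
```

Call:
carry_out --steps '[[[0,-2,0],0,1],[[0,0,0],0,1],[[0,0,0],0,1],[[0,0,0],0,1]]'

```text
time: 28.1
position: [0.4849, -0.2097, 0.1855]
tool_rot: [0.738, 0.675, 0.0, -0.005]
ft_force: [-0.2, -0.1, -3.1]
grip_width: 0.0255
```

```bash
python3 st.py
```

```text
28.1 [ 484.9 -209.7  185.5] yaw 84.95 zaxis [-0.0062  0.0073 -1.    ] F [-0.18 -0.09 -3.06] M [-0.002 -0.048  0.033] w 25.5
```

Call:
carry_out --steps '[[[0,-1.5,0],0,1],[[0,-1.4,-0.5],0,1],[[0,0,-1],0,1],[[0,0,-1.5],0,1],[[0,0,-1.5],0,1],[[0,0,-1.5],0,1],[[0,0,-1],0,1],[[0,0,0],0,1],[[0,0,0],0,1],[[0,0,0],0,1]]'

```text
time: 29.1
position: [0.4849, -0.2381, 0.1096]
tool_rot: [0.736, 0.677, 0.0, -0.006]
ft_force: [-0.2, -0.3, -3.5]
grip_width: 0.0256
```

```bash
python3 st.py
```

```text
29.1 [ 484.9 -238.1  109.6] yaw 85.16 zaxis [-0.0077  0.0096 -0.9999] F [-0.16 -0.3  -3.49] M [ 0.001 -0.046 -0.025] w 25.6
```

Position good. I'll lower to near the floor, then feel for contact.

Call:
carry_out --steps '[[[0,0,-1],0,1],[[0,0,-1],0,1],[[0,0,-1],0,1],[[0,0,-0.5],0,1],[[0,0,0],0,1],[[0,0,0],0,1]]'

```text
time: 29.7
position: [0.4858, -0.2386, 0.0726]
tool_rot: [0.736, 0.677, 0.001, -0.005]
ft_force: [1.0, -0.3, -2.0]
grip_width: 0.0256
```

Call:
carry_out --steps '[[[0,0,-0.3],0,1],[[0,0,0],0,1]]'

```text
time: 29.9
position: [0.4861, -0.2389, 0.0698]
tool_rot: [0.736, 0.677, 0.001, -0.004]
ft_force: [0.7, -0.2, -2.6]
grip_width: 0.0256
```

```bash
python3 st.py
```

```text
29.9 [ 486.1 -238.9   69.8] yaw 85.17 zaxis [-0.0045  0.007  -1.    ] F [ 0.66 -0.21 -2.61] M [ 0.025 -0.005  0.081] w 25.6
```

Call:
carry_out --steps '[[[0,0,-0.15],0,1],[[0,0,0],0,1]]'

```text
time: 30.1
position: [0.4867, -0.239, 0.0699]
tool_rot: [0.736, 0.677, 0.001, -0.003]
ft_force: [-0.2, -0.0, -2.9]
grip_width: 0.0255
```

Call:
carry_out --steps '[[[0,0,-0.12],0,1],[[0,0,0],0,1]]'

```text
time: 30.3
position: [0.487, -0.2391, 0.0696]
tool_rot: [0.736, 0.677, 0.001, -0.003]
ft_force: [-0.4, -0.1, -1.0]
grip_width: 0.0256
```

Call:
carry_out --steps '[[[0,0,-0.12],0,1]]'

```text
time: 30.4
position: [0.4871, -0.2389, 0.0693]
tool_rot: [0.736, 0.677, 0.001, -0.003]
ft_force: [-0.8, 3.4, 15.7]
grip_width: 0.0256
```

```bash
python3 st.py
```

```text
30.4 [ 487.1 -238.9   69.3] yaw 85.18 zaxis [-0.0018  0.0056 -1.    ] F [-0.8   3.36 15.65] M [ 0.274  0.539 -0.042] w 25.6
```

Contact at z≈69.5, the same height as at the original grasp, so the foot is on the tray floor. I'll relieve the push and open.

Call:
carry_out --steps '[[[0,0,0.05],0,1],[[0,0,0],0,1]]'

```text
time: 30.6
position: [0.4872, -0.239, 0.0699]
tool_rot: [0.736, 0.677, 0.001, -0.002]
ft_force: [0.8, 0.8, -2.5]
grip_width: 0.0252
```

```bash
python3 st.py
```

```text
30.6 [ 487.2 -239.    69.9] yaw 85.18 zaxis [-0.0013  0.0051 -1.    ] F [ 0.84  0.84 -2.48] M [ 0.02  -0.045  0.003] w 25.2
```

Call:
carry_out --steps '[[[0,0,0],0,0.6],[[0,0,0],0,0.5],[[0,0,0],0,0.4],[[0,0,0],0,0.3],[[0,0,0],0,0.2],[[0,0,0],0,0.1],[[0,0,0],0,0],[[0,0,0],0,0],[[0,0,0],0,0]]'

```text
time: 31.5
position: [0.4877, -0.2397, 0.0696]
tool_rot: [0.736, 0.677, 0.001, -0.002]
ft_force: [0.8, -0.4, -0.1]
grip_width: 0.0846
```

```bash
python3 st.py
```

```text
31.5 [ 487.7 -239.7   69.6] yaw 85.16 zaxis [-2.0e-04  4.4e-03 -1.0e+00] F [ 0.77 -0.43 -0.08] M [0.042 0.036 0.002] w 84.6
```

Call:
carry_out --steps '[[[0,0,0.5],0,0],[[0,0,1],0,0],[[0,0,2],0,0],[[0,0,2],0,0],[[0,0,3],0,0],[[0,0,3],0,0],[[0,0,2],0,0],[[0,0,0],0,0],[[0,0,0],0,0],[[0,0,0],0,0]]'

```text
time: 32.5
position: [0.4865, -0.2387, 0.2142]
tool_rot: [0.736, 0.677, 0.002, -0.001]
ft_force: [0.3, -0.3, 0.8]
grip_width: 0.0868
```

```bash
python3 st.py
```

```text
32.5 [ 486.5 -238.7  214.2] yaw 85.16 zaxis [ 0.0014  0.0031 -1.    ] F [ 0.34 -0.29  0.77] M [0.074 0.021 0.011] w 86.8
```

```bash
python3 -c "
from rig import robot
print(robot.hand_in())"
```

```text
the job is handed in; nothing more can be done
None
```

I pressed the plate to its stops twice, about 19 N for about a second each time, then set the tamper back in its tray and handed in at about 32.5 s. I could not check the end state by eye, because I had used up all 200 camera calls, mostly as settling waits. `hand_in` gave no verdict.

**First press:** the tamper sat about 0.025 rad tilted in the gripper, and the picture showed the plate tipped by about 0.017 rad. I backed off, let the tamper settle flat on the plate, and regripped it.

**Final presses:** contact force worked out at about 19 N, with one short peak of about 26 N on landing. That is over the 25 N you advised but under the 27 N limit.

**Levelness and caps, by feel only:**
- The second press bottomed at the same height, within 0.4 mm, after shifting about 7 mm along x.
- The travel before it was an even 0.4 N/mm, with no resistance from the caps.

**Where the evidence is weak or disagreed:**
- The sideways shift of only 7 mm is a weak test of levelness.
- First contact with the plate came about 3 mm lower than the nominal rest height implies. I put this down to a lower spring preload than stated, but did not confirm it.

**Tamper:** its foot met the tray floor at the same tool height as at the first grasp (about 69.5 mm). By tool position, it stands about 7 mm from the tray's centre. Nothing was in the gripper after release, and I felt no contact with the bystanders.

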